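Set the scooter charger to its third click

ROBOT

A 6-joint arm with a two-finger parallel gripper is mounted at the origin on the work surface. World frame = base frame: x ahead of the robot, y to its left, z up, the work surface at z = 0. Lengths are in m, angles in degrees, forces in N, time in s.
With the tool pointing down it reaches from about 0.3 to 0.75 m from the base axis. Payload 8.5 kg.
Tool frame: the origin (TCP) lies at the very end of the fingers, on their centre line; the grasp point (between the pads) lies 19 mm behind it; x points along the fingers, y is the direction in which the jaws open and shut, and the axes are right-handed (so a half turn about x gives the same grasp; the last joint's range is limited). The gripper opens to 85 mm and grips with 20 to 120 N. Pads are 22 mm wide; open, the fingers measure 114 mm over their backs; the gripper's body (76 mm by 85 mm) begins 54 mm behind the grasp point. The pads swing forward as they close: fully open they stand 13 mm farther back than shut.
Start: joints at [60.258, 21.807, 74.336, -0, 83.858, -12.336], TCP at [0.165, 0.525, 0.231] pointing down, gripper open.
Joint ranges: [-178.18, 178.18], [-50.72, 133.34], [12.68, 142.11], [-81.47, 261.47], [9.98, 163.14], [-165.26, 165.26]. Speed limits (degrees/s): [136.94, 136.94, 180, 180, 180, 180].

INTERFACE

Orientations are given as a 3x3 rotation matrix whose columns are the frame's x, y, z axes.
In Python, from rig import sensors, cams, env gives the robot as it stands.
- The arm moves only by the shell command python3 -m crank 'ROWS' [FORCE]. ROWS is a JSON object of lists of equal length, an entry for each row: "hand": the closure in counts, from 0 (fully open) to 255 (shut); "translation": the shift along the tool's x, y, z in m, a list of three; "dr": the turn, a rotation vector about the tool's x, y, z in rad, a list of three. A call has 1 to 5 rows; each row is the pose to reach, as a shift and turn from the pose commanded when the call began, along the tool's axes at that moment; what a row does not reach only later rows make up. A row lasts 1/10 s, in which the tool goes at most 50 mm and 8.59 degrees, less where a joint would pass 70% of its speed; a pose out of reach is approached as far as the arm can. A call with a gripper value outside its range is refused whole. The fingers move at their own pace and stop on an object; FORCE is the grip in N (left out, the last holds). Time passes only in rows, so rows that repeat a pose let the fingers close. It gives the time, the measured TCP pose, the force and the opening at its end, in the units of the state.
- sensors.observe(): the state, without advancing time (a new reading comes with each control period).
- cams.get_image(name): name is "side" or "top" or "wrist"; returns (picture, depth): 420x560x3 uint8, blue, green, red; 420x560 float32, m along the optical axis (not along the pixel's ray), 0 where there is no reading.
- cams.calibration(name): a dict with "vertical_fov" (degrees; the focal length in pixels is half the picture's height over the tangent of half this angle, whatever the lens; pixels are square), "cx", "cy" (the principal point, pixels), "extrinsics" (4x4, takes a point from camera to world coordinates). Camera axes: x right, y down, z forward; pixel columns grow to the right and rows downward; lengths in m; the calibration is good to about 2 mm. A picture is of the moment at which its call begins: read the wrist's pose just before it. calibration takes no time and is no camera call; for the wrist camera it gives the pose at the moment of the call.
- env.close_job(): hands the job in, once; it reports no verdict.
The state is a dict: "time_s": time; "q": joint angles; "qvel": joint speeds; "joint_efforts": joint torques, N m; "position": TCP position; "tool_rot": TCP orientation; "ft_force": force on the tool from outside, world axes, zero at the start; "wrist_torque": the same for the moment, N m; "grip_width": finger opening in m.
Only numpy, scipy, OpenCV 4.12 (cv2) and the standard library are available. Lean on these libraries where they do the work, as an engineer would, in place of code of your own. Each camera call takes 0.05 s, during which the arm holds its last target. There are 200 camera calls.

TASK

Set the scooter's battery charger to its third step: push the orange lever from behind with a fingertip or the outside of the fingers, towards the wide end of the yellow wedge, feel the clicks, and stop at the third one without pushing it over the next. The lever is only pushed, never pinched. Leave it resting in the third click, take the fingers away, and leave the two shuttlecocks, the glass jar and the green scoop standing where they are.

Things in the scene. Friction and masses are not known exactly. Their poses are not given: they have to be found in the camera images.
- charger: grey battery charger bolted to the shelf, 150 mm (its x) by 200 mm (its y), flat top 60 mm up; fins stick out 11 mm on its +x side, two sockets 14 mm on its -y end. Origin: centre of its underside; z up. A black slot runs along y in the middle of the top; a flat yellow wedge printed beside it (x = +36 mm) widens towards +y, the way to push the lever.
- lever (a joint): travel in m of the orange lever along the charger's +y, 0 parked, 0.084 far stop; tab centre at charger x = 0, y = value - 0.042. Starts loose at 0 to 0.009 (slides with under 1 N). Humps begin at 0.010, crests at 0.017, 0.031, 0.045, 0.059, 0.073; the clicks, unseen, lie after them: first 0.024, second 0.038, third 0.052, fourth 0.066, fifth 0.080.
- lever_rear (a point): centre of the rear face of the lever's tab, the face to push, 19 mm above the charger's top; axes as the charger's, the face looks to -y. The orange tab is 30 mm wide, 14 thick (y), and ends 34 mm above the top, bare behind it. Each hump resists with 4 to 6 N, fading in the last 2 mm before its crest; past it the lever jumps up to 7 mm ahead into the click and the push drops to about 0.
- shuttle_a_mid (a point): white feather shuttlecock with a green band standing on its feathers, cork up, 66 mm across at the foot, 86 mm tall, very light; point half-way up on its axis. Stands beside the charger; leave alone.
- shuttle_b_mid (a point): the same with a blue band; leave alone.
- jar_mid (a point): glass jar with an aluminium twist cap, 66 mm across, 86 mm tall; point half-way up on its axis. Stands beside the charger; leave alone.
- scoop_mid (a point): green plastic scoop: an open box 75 by 55 by 35 mm with a handle reaching to 120 mm from its centre along its -x; point at the centre of the box, half-way up. Leave alone.
Things that resemble listed ones, but are neither listed nor needed, are in the scene too. Leave any purple look-alike of the part that bears shuttle_a_mid alone. What is shaped like the part that bears jar_mid but black is not meant.

How it is judged (in metres and radians):
On the way, in this order (a step that is already met when the one before it is completed fails the run):
1. a finger pushes the lever's rear face (lever_c1) into the first hump (value of joint lever between 0.009 and 0.031 m and contact force between lever_c1 and the fingers above 0.5 N), for 0.02 s.
2. a finger pushes the lever's rear face over the last hump before the third click (value of joint lever between 0.037 and 0.0485 m and contact force between lever_c1 and the fingers above 0.5 N), for 0.02 s.
At the end, for the whole second after the job is handed in: The lever rests in its third click (joint 0.052 within 3 mm) and is still; the shuttlecocks, jar and scoop are upright and within 15 mm of where they stood (value of joint lever between 0.049 and 0.055 m and velocity of joint lever between -0.005 and 0.005 m/s and distance of each of shuttle_a_mid, shuttle_b_mid, jar_mid, scoop_mid from where it was at the start of the episode below 0.015 m and angle between each of shuttle_a_mid, shuttle_b_mid, jar_mid, scoop_mid's own z axis and vertical below 0.2 rad); the robot touches nothing.
It fails at once if the lever was pushed over the hump after the third click (joint above 0.060) (value of joint lever above 0.06 m).
It fails at once if the lever was pinched: opposite faces pressed at once (lever_c1 rear and lever_c2 front, or the two side cheeks lever_c3 and lever_c4) (contact force between each of lever_c1, lever_c2 and the fingers above 0.5 N or contact force between each of lever_c3, lever_c4 and the fingers above 0.5 N).
It fails at once if a shuttlecock, the jar or the scoop was moved more than 15 mm, lifted or tipped (distance of any of shuttle_a_mid, shuttle_b_mid, jar_mid, scoop_mid from where it was at the start of the episode above 0.015 m or angle between any of shuttle_a_mid, shuttle_b_mid, jar_mid, scoop_mid's own z axis and vertical above 0.3 rad).
It also fails if it takes over 64 s, if anything falls off the work surface, if the arm or the gripper's body presses on something with over 40 N, if the wrist force passes 120 N, or if a joint passes its speed limit or range.

## Working session

There is one attempt and no reset: what is moved stays moved. The work goes in short steps, Python scripts to look and compute and a shell command to move; the robot and the scene stay as the last step left them, time stands still between calls to the robot, and variables do not carry over. Pictures are saved under pics/ and viewed, about 8 in all and at most 12, crops included, and the job is handed in when it is done.

```bash
mkdir -p pics; cat > h.py <<'E'
import numpy as np, cv2
from rig import sensors,cams,env
def shot(n,f):
    c=cams.calibration(n); im,d=cams.get_image(n); cv2.imwrite(f'pics/{f}.png',im); np.savez(f'pics/{f}.npz',d=d,E=np.array(c['extrinsics']),k=[210/np.tan(np.radians(c['vertical_fov']/2)),c['cx'],c['cy']])
def P(f,u,v):
    z=np.load(f'pics/{f}.npz'); F,cx,cy=z['k']; w=z['d'][int(v)-1:int(v)+2,int(u)-1:int(u)+2]; w=w[w>0]
    d=np.median(w); return (z['E']@[(u-cx)/F*d,(v-cy)/F*d,d,1])[:3].round(4)
E
python3 - <<'E'
from h import *
for n in('top','side'): shot(n,n+'0'); print(cams.calibration(n))
print(sensors.observe())
cv2.imwrite('pics/both0.png',cv2.resize(np.hstack([cv2.imread('pics/top0.png')]),(800,600)))
E
```

```text
{'vertical_fov': 46.821262021843694, 'cx': 278.5463909384919, 'cy': 215.69383591974815, 'extrinsics': array([[-0.02773302, -0.99243033,  0.11963662,  0.4775809 ],
       [-0.99945914,  0.02541351, -0.02087055,  0.04632451],
       [ 0.01767218, -0.12015072, -0.99259836,  1.13525982],
       [ 0.        ,  0.        ,  0.        ,  1.        ]])}
{'vertical_fov': 57.97551247482368, 'cx': 275.3989624148257, 'cy': 216.84148437488605, 'extrinsics': array([[ 9.99643320e-01, -2.00466971e-02,  1.76454737e-02,
         5.89396821e-01],
       [-2.66892829e-02, -7.73548121e-01,  6.33175321e-01,
        -4.69720596e-01],
       [ 9.56549138e-04, -6.33420425e-01, -7.73807244e-01,
         6.62278768e-01],
       [ 0.00000000e+00,  0.00000000e+00,  0.00000000e+00,
         1.00000000e+00]])}
{'time_s': 0.1, 'q': array([ 6.02581311e+01,  2.18365515e+01,  7.43799499e+01,  8.12108563e-04,
        8.38581434e+01, -1.23358732e+01]), 'qvel': array([-0.05018975, -0.13594701, -0.07392954,  0.03720654,  0.13882336,
        0.03811293]), 'joint_efforts': array([ 3.36637750e-03, -4.49227417e+01, -2.31656277e+01, -2.35928528e-04,
        3.71790185e-03,  3.19213268e-05]), 'position': array([0.16439125, 0.52457773, 0.23078165]), 'tool_rot': array([[-6.58544900e-04,  2.99141686e-01,  9.54208477e-01],
       [-1.12418707e-03,  9.54207860e-01, -2.99142268e-01],
       [-9.99999151e-01, -1.26970744e-03, -2.92097505e-04]]), 'ft_force': array([ 0.1772575 ,  0.18491699, -0.88712239]), 'wrist_torque': array([ 0.0010658 , -0.02127708,  0.01941936]), 'grip_width': 0.08557923862225253}
```

View pics/both0.png

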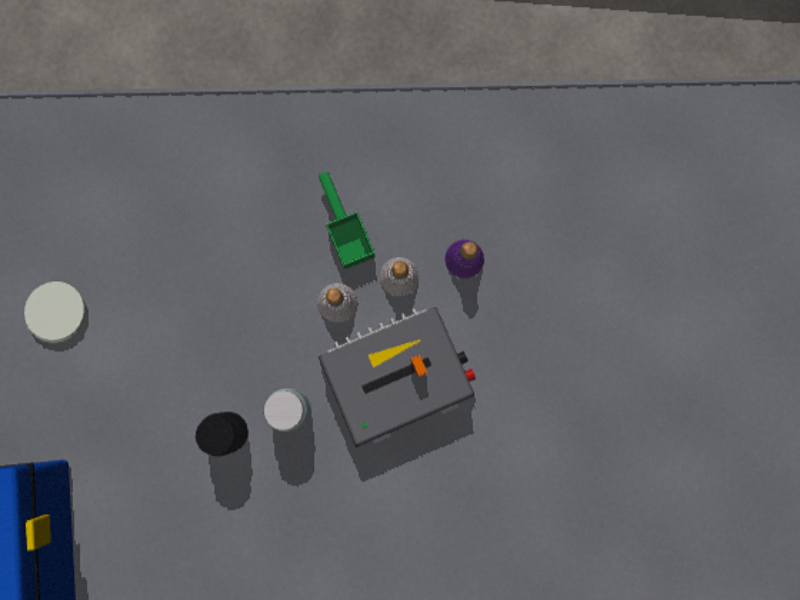

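View pics/side0.png

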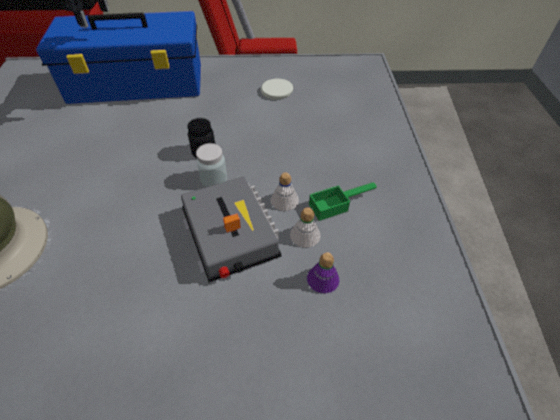

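Top view (800x600): the charger's corners are near (320,357), (435,309), (473,395) and (358,443). The orange tab is at (419,366). The wedge is wide at the left (370,360), so the push goes left and down, with the sockets at the right end. The two white shuttlecocks are at (334,296) and (400,268), the jar with the white cap is at (285,410) and the scoop at (350,240). The purple shuttlecock (465,255) and the black jar (222,434) are the look-alikes.

```bash
python3 - <<'E'
from h import *
z=np.load('pics/top0.npz');F,cx,cy=z['k'];E=z['E']
def R(u,v,h):
    u,v=u*.7,v*.7; r=E[:3,:3]@[(u-cx)/F,(v-cy)/F,1]; o=E[:3,3]; return (o+r*(h-o[2])/r[2]).round(4)
c=[R(*p,.06) for p in[(320,357),(435,309),(473,395),(358,443)]]
for a in c: print(a)
print('ctr',np.mean(c,0),[np.linalg.norm(c[i]-c[i-1]).round(3) for i in range(4)])
y=(c[0]+c[3]-c[1]-c[2]); print('yaw of +y',np.degrees(np.arctan2(y[1],y[0])))
print('slot',R(363,388,.06),R(430,362,.06))
for n,p in dict(tab=(419,364),top=(400,385),sa=(334,296),sb=(400,268),jar=(285,410),purple=(469,249),box=(40,500)).items(): print(n,P('top0',p[0]*.7,p[1]*.7))
im=cv2.imread('pics/top0.png')[195:320,200:350]; cv2.imwrite('pics/crop.png',cv2.resize(im,None,fx=5,fy=4.8*5/4.8,interpolation=cv2.INTER_CUBIC)[:600])
E
```

```text
[0.5341 0.1464 0.06  ]
[ 0.6043 -0.0342  0.06  ]
[ 0.4693 -0.0884  0.06  ]
[0.4015 0.0904 0.06  ]
ctr [0.5023  0.02855 0.06   ] [np.float64(0.144), np.float64(0.194), np.float64(0.145), np.float64(0.191)]
yaw of +y 111.00545565251421
slot [0.4847 0.0809 0.06  ] [ 0.5218 -0.0237  0.06  ]
tab [ 0.5179 -0.0049  0.0934]
top [0.4877 0.0238 0.0608]
sa [0.6252 0.1213 0.0857]
sb [0.666  0.0194 0.0864]
jar [0.4551 0.1971 0.0874]
purple [ 0.6932 -0.0881  0.0859]
box [0.3369 0.548  0.1018]
```

View pics/crop.png

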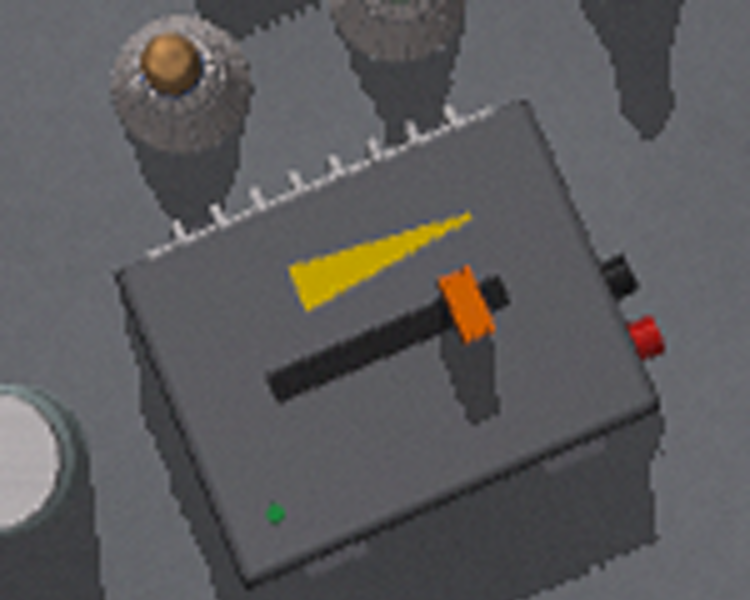

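```bash
python3 -m crank '{"hand":[255,255,255,255,255],"translation":[[0,-0.03,0.035],[0,-0.06,0.07],[0,-0.09,0.105],[0,-0.12,0.14],[0,-0.15,0.175]],"dr":[[-0.13,0,0],[-0.26,0,0],[-0.39,0,0],[-0.52,0,0],[-0.66,0,0]]}' 30; python3 - <<'E'
from h import *
s=sensors.observe();R=s['tool_rot'];print(s['position'],R.round(3),s['q'],R.T@(np.array([.5315,-.044,.18])-s['position']))
E
```

```text
time_s: 0.6
position: [0.2832, 0.3346, 0.2312]
tool_rot: [[-0.0, -0.33, 0.944], [-0.0, 0.944, 0.33], [-1.0, -0.0, -0.0]]
ft_force: [0.5, 0.4, 0.8]
grip_width: 0.0121
[0.28322644 0.33461912 0.23120083] [[-0.    -0.33   0.944]
 [-0.     0.944  0.33 ]
 [-1.    -0.    -0.   ]] [ 3.42103721e+01  1.05631810e+01  9.06759573e+01 -3.71096478e-03
  7.87835758e+01 -7.50801636e+01] [ 0.05123258 -0.43937403  0.10926758]
```

```bash
python3 -m crank '{"hand":[255,255,255,255,255],"translation":[[0,-0.045,0.01],[0,-0.09,0.02],[0,-0.135,0.03],[0,-0.18,0.04],[0,-0.225,0.05]],"dr":[[0,0,0],[0,0,0],[0,0,0],[0,0,0],[0,0,0]]}' ; python3 -m crank '{"hand":[255,255,255,255,255],"translation":[[0,-0.045,0.01],[0,-0.09,0.02],[0,-0.13,0.03],[0.02,-0.17,0.04],[0.03,-0.2,0.045]],"dr":[[0,0,0],[0,0,0],[0,0,0],[0,0,0],[0,0,0]]}' ; python3 - <<'E'
from h import *
shot('wrist','w1');shot('top','t1')
s=sensors.observe();R=s['tool_rot'];print(s['position'],R.round(3),s['grip_width'],R.T@(np.array([.5315,-.044,.18])-s['position']))
E
```

```text
time_s: 1.1
position: [0.4038, 0.1381, 0.2313]
tool_rot: [[-0.0, -0.325, 0.946], [0.0, 0.946, 0.325], [-1.0, 0.0, -0.0]]
ft_force: [1.0, 0.7, -0.7]
grip_width: 0.0004
time_s: 1.6
position: [0.5115, -0.0367, 0.1998]
tool_rot: [[-0.002, -0.324, 0.946], [0.0, 0.946, 0.324], [-1.0, 0.001, -0.001]]
ft_force: [-0.3, 0.7, -1.1]
grip_width: 0.0002
[ 0.51156701 -0.03735168  0.19925596] [[-0.003 -0.322  0.947]
 [ 0.     0.947  0.322]
 [-1.     0.001 -0.003]] 4.977116080207845e-05 [ 0.0191898  -0.01274247  0.01678383]
```

View pics/w1.png

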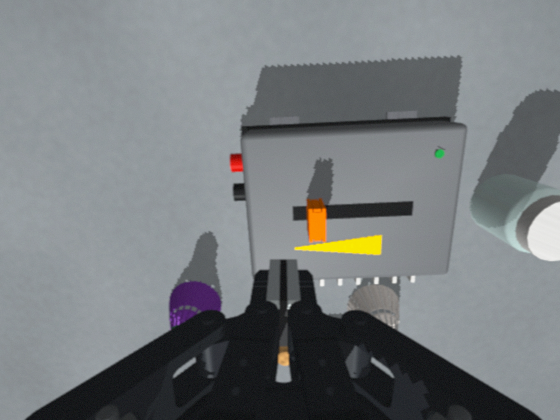

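The wrist view shows the tab at (317,220) and the closed fingertips at (283,262), to the tab's rear (left) side. The charger's edges line up with the tool axes to within about 2°.

```bash
python3 - <<'E'
from h import *
s=sensors.observe();R=s['tool_rot'];p=s['position']
for n in('w1','t1','top0'):
    im=cv2.imread(f'pics/{n}.png').astype(int); z=np.load(f'pics/{n}.npz');F,cx,cy=z['k'];d=z['d']
    b,g,r=im[...,0],im[...,1],im[...,2]
    m=(r>150)&(g<.65*r)&(g>.25*r)&(b<.3*r)&(d>0); v,u=np.nonzero(m); dd=d[v,u]
    X=(z['E']@np.c_[(u-cx)/F*dd,(v-cy)/F*dd,dd,np.ones(len(u))].T)[:3].T
    k=(X[:,2]>.088)&(X[:,2]<.1)&(np.hypot(X[:,0]-.517,X[:,1]+.005)<.05)
    T=X[k]; L=(T-p)@R
    print(n,k.sum(),T.mean(0).round(4),'tool axes mean',L.mean(0).round(4),'y ext',L[:,1].min().round(4),L[:,1].max().round(4),'z',L[:,2].min().round(4),L[:,2].max().round(4))
    y=(b<.35*r)&(r>150)&(g>.7*r)&(d>0); v,u=np.nonzero(y);dd=d[v,u]
    X=(z['E']@np.c_[(u-cx)/F*dd,(v-cy)/F*dd,dd,np.ones(len(u))].T)[:3].T; X=X[(abs(X[:,2]-.06)<.008)&(np.hypot(X[:,0]-.53,X[:,1]-.03)<.1)]
    if len(X): print(' wedge',len(X),X.mean(0).round(4))
print(p)
E
```

```text
w1 530 [ 0.5169 -0.0061  0.0934] tool axes mean [0.1058 0.0277 0.0154] y ext 0.0208 0.0345 z 0.0013 0.0313
 wedge 935 [0.5386 0.0398 0.0606]<stdin>:10: RuntimeWarning: Mean of empty slice.
  ret = um.true_divide(
Traceback (most recent call last):
ValueError: zero-size array to reduction operation minimum which has no identity
```

```bash
python3 -m crank '{"hand":[255,255,255,255,255],"translation":[[0,-0.018,0.016],[0.04,-0.018,0.016],[0.08,-0.018,0.016],[0.115,-0.018,0.016],[0.122,-0.018,0.016]],"dr":[[0,0,0],[0,0,0],[0,0,0],[0,0,0],[0,0,0]]}' ; python3 -m crank '{"hand":[255,255],"translation":[[0,0,0],[0,0,0]],"dr":[[0,0,0],[0,0,0]]}'; python3 - <<'E'
from h import *
shot('side','s2'); s=sensors.observe(); print(s['position'],s['tool_rot'].round(3),s['ft_force'])
im=cv2.imread('pics/s2.png')[140:290,150:350]; cv2.imwrite('pics/s2c.png',cv2.resize(im,None,fx=4,fy=4,interpolation=cv2.INTER_CUBIC))
E
```

```text
time_s: 2.2
position: [0.5298, -0.0451, 0.0765]
tool_rot: [[-0.006, -0.326, 0.945], [0.002, 0.945, 0.326], [-1.0, 0.004, -0.005]]
ft_force: [0.4, -1.4, 0.8]
grip_width: -0.0001
time_s: 2.4
position: [0.5328, -0.0464, 0.0811]
tool_rot: [[0.003, -0.326, 0.945], [-0.001, 0.945, 0.326], [-1.0, -0.002, 0.002]]
ft_force: [0.6, -1.4, 0.4]
grip_width: 0.0002
[ 0.53283802 -0.04645651  0.0812782 ] [[ 0.003 -0.326  0.945]
 [-0.001  0.945  0.326]
 [-1.    -0.002  0.003]] [-0.19729977 -0.55467125  0.42056022]
```

View pics/s2c.png

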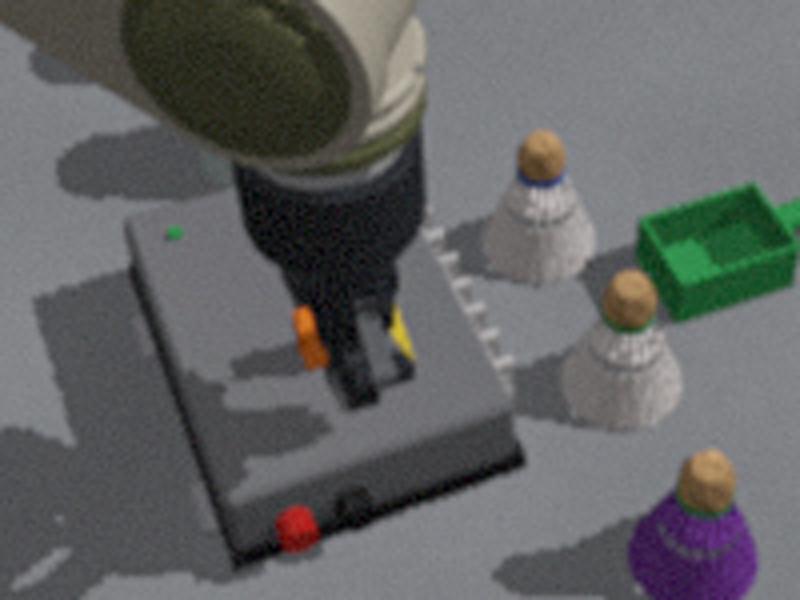

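The side view shows the fingertips behind the tab, with the shuttlecocks and scoop undisturbed. The green-banded shuttlecock is the nearer one. I'll start the slow approach.

```bash
python3 -m crank '{"hand":[255,255,255,255,255],"translation":[[0.002,0.004,-0.001],[0.004,0.008,-0.002],[0.005,0.012,-0.002],[0.005,0.015,-0.002],[0.005,0.017,-0.002]],"dr":[[0,0,0],[0,0,0],[0,0,0],[0,0,0],[0,0,0]]}'; for i in 1 ; do python3 -m crank '{"hand":[255,255,255,255],"translation":[[0,0.001,0],[0,0.002,0],[0,0.003,0],[0,0.004,0]],"dr":[[0,0,0],[0,0,0],[0,0,0],[0,0,0]]}';  python3 -m crank '{"hand":[255,255,255,255],"translation":[[0,0.001,0],[0,0.002,0],[0,0.003,0],[0,0.004,0]],"dr":[[0,0,0],[0,0,0],[0,0,0],[0,0,0]]}'; done
```

```text
time_s: 2.95
position: [0.5244, -0.0306, 0.0744]
tool_rot: [[-0.0, -0.326, 0.945], [0.0, 0.945, 0.326], [-1.0, 0.0, 0.0]]
ft_force: [-0.9, 1.7, 0.1]
grip_width: -0.0003
time_s: 3.35
position: [0.5232, -0.0272, 0.0743]
tool_rot: [[0.0, -0.325, 0.946], [0.0, 0.946, 0.325], [-1.0, -0.0, 0.0]]
ft_force: [-0.2, 0.1, 0.0]
grip_width: -0.0004
time_s: 3.75
position: [0.5218, -0.0234, 0.0744]
tool_rot: [[-0.0, -0.325, 0.946], [-0.0, 0.946, 0.325], [-1.0, -0.0, -0.0]]
ft_force: [-0.2, 0.2, -0.7]
grip_width: -0.0001
```

```bash
cat > lev.py <<'E'
from h import *
import sys
f=sys.argv[1]; shot('wrist',f); s=sensors.observe();R=s['tool_rot'];p=s['position']
im=cv2.imread(f'pics/{f}.png').astype(int); z=np.load(f'pics/{f}.npz');F,cx,cy=z['k'];d=z['d']
b,g,r=im[...,0],im[...,1],im[...,2]
m=(r>120)&(g<.65*r)&(g>.25*r)&(b<.3*r)&(d>0); v,u=np.nonzero(m); dd=d[v,u]
X=(z['E']@np.c_[(u-cx)/F*dd,(v-cy)/F*dd,dd,np.ones(len(u))].T)[:3].T
T=X[(X[:,2]>.085)&(X[:,2]<.1)&(np.hypot(X[:,0]-.505,X[:,1]-.02)<.08)]; L=(T-p)@R
D=np.array([-.338,.941,0])
print(len(T),T.mean(0).round(4),'y ext',np.percentile(L[:,1],[1,99]).round(4),'z',np.percentile(L[:,2],[1,99]).round(4),'moved',((T.mean(0)-[.5169,-.0061,.0934])@D).round(4),p.round(4),s['ft_force'].round(1))
cv2.imwrite(f'pics/{f}c.png',cv2.resize(cv2.imread(f'pics/{f}.png')[120:320,180:430],None,fx=3,fy=3))
E
python3 lev.py w2
```

```text
1565 [ 0.5119 -0.0057  0.0929] y ext [0.0124 0.0262] z [-0.0134  0.0112] moved 0.002 [ 0.5218 -0.0232  0.0743] [-0.9  0.3  0. ]
```

View pics/w2c.png

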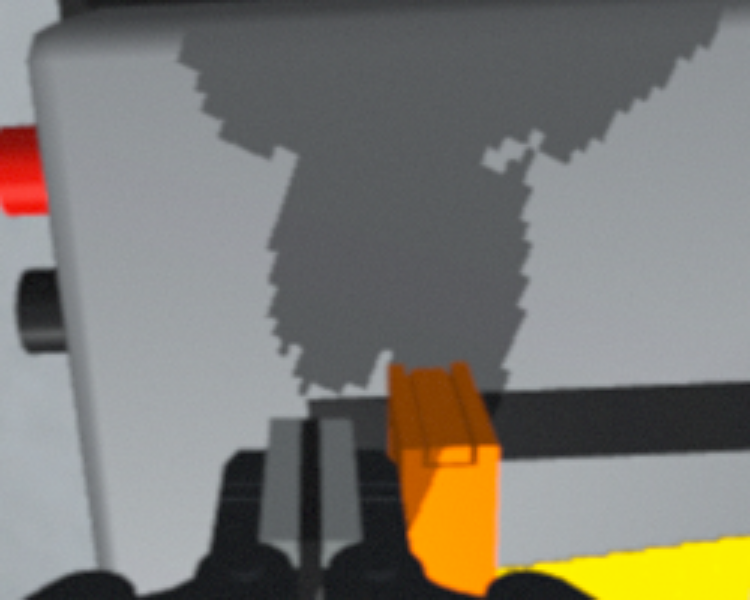

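Contact is about to begin: the finger's side sits right at the tab's rear face. I'll push gently.

```bash
python3 -m crank '{"hand":[255,255,255,255],"translation":[[0,0.001,0],[0,0.002,0],[0,0.003,0],[0,0.004,0]],"dr":[[0,0,0],[0,0,0],[0,0,0],[0,0,0]]}' | grep -E 'pos|ft'; python3 -m crank '{"hand":[255,255],"translation":[[0,0.001,0],[0,0.0015,0]],"dr":[[0,0,0],[0,0,0]]}' | grep -E 'pos|ft'; python3 -m crank '{"hand":[255,255],"translation":[[0,0.001,0],[0,0.0015,0]],"dr":[[0,0,0],[0,0,0]]}' | grep -E 'pos|ft';python3 -m crank '{"hand":[255,255],"translation":[[0,0.001,0],[0,0.0015,0]],"dr":[[0,0,0],[0,0,0]]}' | grep -E 'pos|ft'
```

```text
position: [0.5207, -0.0199, 0.0744]
ft_force: [0.1, -4.4, -0.3]
position: [0.5204, -0.0191, 0.0745]
ft_force: [0.7, -7.9, -0.6]
position: [0.52, -0.0179, 0.0745]
ft_force: [-0.4, -7.9, -1.4]
position: [0.5194, -0.0166, 0.0745]
ft_force: [-0.7, -7.8, -1.3]
```

```bash
for k in 1; do python3 -m crank '{"hand":[255],"translation":[[0,0.001,0]],"dr":[[0,0,0]]}' | grep -E 'pos|ft'; python3 -m crank '{"hand":[255],"translation":[[0,0.001,0]],"dr":[[0,0,0]]}' | grep -E 'pos|ft'; python3 -m crank '{"hand":[255],"translation":[[0,0.001,0]],"dr":[[0,0,0]]}' | grep -E 'pos|ft'; python3 -m crank '{"hand":[255],"translation":[[0,0,0]],"dr":[[0,0,0]]}' | grep -E 'pos|ft'; done; python3 lev.py w3
```

```text
position: [0.519, -0.0152, 0.0744]
ft_force: [-0.1, -3.4, -0.1]
position: [0.5185, -0.0137, 0.0744]
ft_force: [0.6, -1.2, 0.7]
position: [0.518, -0.0122, 0.0743]
ft_force: [-0.1, -0.1, -0.9]
position: [0.518, -0.0121, 0.0743]
ft_force: [1.4, -0.5, -0.3]
1743 [0.5072 0.0084 0.0928] y ext [0.0163 0.03  ] z [-0.014   0.0113] moved 0.0169 [ 0.518  -0.0122  0.0743] [ 0.1 -0.3  0.1]
```

First click felt and seen: the force dropped from 8 N to 0 and the tab is about 4 mm ahead of the finger. By TCP y, the next crests should come near -0.0005 (second) and +0.0127 (third).

```bash
python3 -m crank '{"hand":[255,255,255,255],"translation":[[0,0.001,0],[0,0.002,0],[0,0.003,0],[0,0.004,0]],"dr":[[0,0,0],[0,0,0],[0,0,0],[0,0,0]]}' | grep -E 'pos|ft';python3 -m crank '{"hand":[255,255,255,255],"translation":[[0,0.001,0],[0,0.002,0],[0,0.003,0],[0,0.004,0]],"dr":[[0,0,0],[0,0,0],[0,0,0],[0,0,0]]}' | grep -E 'pos|ft'; python3 -m crank '{"hand":[255,255],"translation":[[0,0.001,0],[0,0.002,0]],"dr":[[0,0,0],[0,0,0]]}' | grep -E 'pos|ft'; python3 -m crank '{"hand":[255],"translation":[[0,0.001,0]],"dr":[[0,0,0]]}' | grep -E 'pos|ft'
```

```text
position: [0.5168, -0.0086, 0.0744]
ft_force: [-0.7, 0.0, 0.5]
position: [0.5159, -0.0059, 0.0745]
ft_force: [0.4, -6.7, -1.4]
position: [0.5153, -0.0043, 0.0745]
ft_force: [-0.3, -8.8, -0.8]
position: [0.5149, -0.0034, 0.0745]
ft_force: [-0.7, -6.0, -1.0]
```

```bash
for k in 1; do python3 -m crank '{"hand":[255],"translation":[[0,0.001,0]],"dr":[[0,0,0]]}' | grep -E 'pos|ft'; python3 -m crank '{"hand":[255],"translation":[[0,0.001,0]],"dr":[[0,0,0]]}' | grep -E 'pos|ft'; python3 -m crank '{"hand":[255],"translation":[[0,0.001,0]],"dr":[[0,0,0]]}' | grep -E 'pos|ft'; python3 -m crank '{"hand":[255],"translation":[[0,0,0]],"dr":[[0,0,0]]}' | grep -E 'pos|ft'; done; python3 lev.py w4
```

```text
position: [0.5146, -0.0019, 0.0745]
ft_force: [-0.6, -2.8, 0.5]
position: [0.5141, -0.0005, 0.0745]
ft_force: [0.2, 0.2, -0.4]
position: [0.5134, 0.0011, 0.0743]
ft_force: [0.2, -0.1, -0.0]
position: [0.5134, 0.0012, 0.0743]
ft_force: [0.1, 0.5, 0.5]
1740 [0.5018 0.0223 0.0928] y ext [0.0172 0.0309] z [-0.0147  0.0115] moved 0.0319 [0.5134 0.0011 0.0743] [-0.4 -0.5 -0.3]
```

Second click confirmed: the tab has moved about 14 to 15 mm further and the force is 0. Next is the third.

```bash
python3 -m crank '{"hand":[255,255,255,255],"translation":[[0,0.001,0],[0,0.002,0],[0,0.003,0],[0,0.004,0]],"dr":[[0,0,0],[0,0,0],[0,0,0],[0,0,0]]}' | grep -E 'pos|ft';python3 -m crank '{"hand":[255,255,255,255],"translation":[[0,0.001,0],[0,0.002,0],[0,0.003,0],[0,0.004,0]],"dr":[[0,0,0],[0,0,0],[0,0,0],[0,0,0]]}' | grep -E 'pos|ft'; python3 -m crank '{"hand":[255],"translation":[[0,0.001,0]],"dr":[[0,0,0]]}' | grep -E 'pos|ft'; python3 -m crank '{"hand":[255],"translation":[[0,0.001,0]],"dr":[[0,0,0]]}' | grep -E 'pos|ft'
```

```text
position: [0.5122, 0.0046, 0.0744]
ft_force: [-0.7, -0.0, -0.8]
position: [0.5113, 0.0074, 0.0745]
ft_force: [0.8, -7.3, -1.0]
position: [0.5111, 0.0081, 0.0745]
ft_force: [0.2, -8.1, -1.1]
position: [0.5107, 0.009, 0.0745]
ft_force: [-0.1, -8.4, -1.0]
```

```bash
python3 -m crank '{"hand":[255],"translation":[[0,0.001,0]],"dr":[[0,0,0]]}' | grep -E 'pos|ft'; python3 -m crank '{"hand":[255],"translation":[[0,0.001,0]],"dr":[[0,0,0]]}' | grep -E 'pos|ft'; python3 -m crank '{"hand":[255],"translation":[[0,0,0]],"dr":[[0,0,0]]}' | grep -E 'pos|ft'
```

```text
position: [0.5103, 0.0099, 0.0745]
ft_force: [-0.2, -4.3, 0.1]
position: [0.5099, 0.0116, 0.0744]
ft_force: [0.6, -4.5, -0.5]
position: [0.5097, 0.0121, 0.0744]
ft_force: [1.0, -2.1, 0.2]
```

```bash
python3 -m crank '{"hand":[255],"translation":[[0,0.0005,0]],"dr":[[0,0,0]]}' | grep -E 'pos|ft'; python3 -m crank '{"hand":[255],"translation":[[0,0.0005,0]],"dr":[[0,0,0]]}' | grep -E 'pos|ft'; python3 -m crank '{"hand":[255],"translation":[[0,0,0]],"dr":[[0,0,0]]}' | grep -E 'pos|ft'; python3 lev.py w5
```

```text
position: [0.5095, 0.0126, 0.0744]
ft_force: [0.4, 0.9, 0.8]
position: [0.5092, 0.0134, 0.0743]
ft_force: [0.0, -0.8, 0.5]
position: [0.5092, 0.0134, 0.0743]
ft_force: [0.2, 0.4, -0.1]
1659 [0.4963 0.0352 0.0927] y ext [0.018  0.0317] z [-0.0154  0.0116] moved 0.0458 [0.5092 0.0133 0.0743] [-0.2  0.3 -0.9]
```

Third click: the force dropped to 0 and the tab jumped ahead (rear face 18 mm from the TCP, against 11 mm in contact). I'll back off and lift.

```bash
python3 -m crank '{"hand":[255,255,255,255,255],"translation":[[0,-0.005,0],[0,-0.015,0],[-0.01,-0.025,0],[-0.04,-0.028,0],[-0.08,-0.028,0]],"dr":[[0,0,0],[0,0,0],[0,0,0],[0,0,0],[0,0,0]]}' | grep -E 'pos|ft'; python3 -m crank '{"hand":[255,255,255,255,255],"translation":[[-0.03,-0.03,0],[-0.05,-0.07,0],[-0.05,-0.11,0],[-0.05,-0.13,0],[-0.05,-0.13,0]],"dr":[[0,0,0],[0,0,0],[0,0,0],[0,0,0],[0,0,0]]}' | grep -E 'pos|ft'; python3 - <<'E'
from h import *
shot('side','s9');shot('top','t9');print(sensors.observe()['qvel'].round(2))
z=np.load('pics/s9.npz');F,cx,cy=z['k'];E=z['E'];d=z['d'];im=cv2.imread('pics/s9.png').astype(int);b,g,r=im[...,0],im[...,1],im[...,2]
m=(r>120)&(g<.65*r)&(g>.25*r)&(b<.3*r)&(d>0);v,u=np.nonzero(m);dd=d[v,u]
X=(E@np.c_[(u-cx)/F*dd,(v-cy)/F*dd,dd,np.ones(len(u))].T)[:3].T;X=X[(X[:,2]>.06)&(X[:,2]<.1)&(np.hypot(X[:,0]-.505,X[:,1]-.03)<.09)]
print(len(X),X.mean(0))
z0=np.load('pics/s0.npz') if 0 else np.load('pics/side0.npz');d=z0['d'];im=cv2.imread('pics/side0.png').astype(int);b,g,r=im[...,0],im[...,1],im[...,2]
m=(r>120)&(g<.65*r)&(g>.25*r)&(b<.3*r)&(d>0);v,u=np.nonzero(m);dd=d[v,u]
Y=(E@np.c_[(u-cx)/F*dd,(v-cy)/F*dd,dd,np.ones(len(u))].T)[:3].T;Y=Y[(Y[:,2]>.06)&(Y[:,2]<.1)&(np.hypot(Y[:,0]-.505,Y[:,1]-.03)<.09)]
print(len(Y),Y.mean(0),'moved',(X.mean(0)-Y.mean(0))@[-.338,.941,0])
A=cv2.imread('pics/side0.png')[100:310,150:400];B=cv2.imread('pics/s9.png')[100:310,150:400]
cv2.imwrite('pics/cmp.png',cv2.resize(np.hstack([A,B]),None,fx=1.6,fy=1.6))
E
```

```text
position: [0.5181, -0.0146, 0.1541]
ft_force: [1.6, -0.1, -0.7]
position: [0.5612, -0.1396, 0.2039]
ft_force: [-0.5, 0.8, -1.1]
[ 1.37 -0.89  0.9   0.01 -0.08  0.16]
197 [0.50024638 0.03466666 0.08394765]
181 [ 0.51624227 -0.0082975   0.08521519] moved 0.045835883183032576
```

View pics/cmp.png

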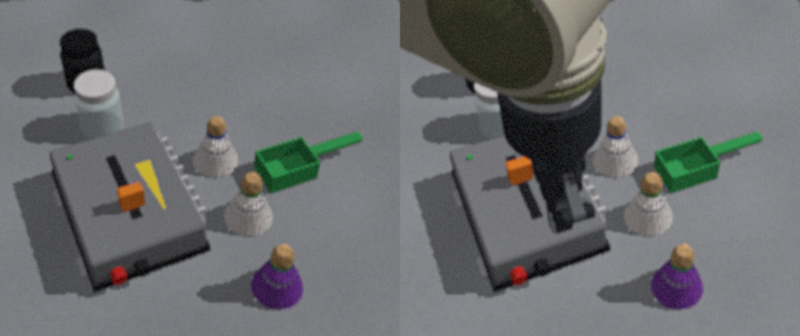

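The tab moved 46 mm from a start near 5 to 6 mm, which puts it at about 0.052. The neighbouring objects are unchanged, and the fingers are clear and high.

```bash
python3 -m crank '{"hand":[255,255,255],"translation":[[0,0,0],[0,0,0],[0,0,0]],"dr":[[0,0,0],[0,0,0],[0,0,0]]}' | grep -E 'time|pos|ft'; python3 -c "
from rig import env
print(env.close_job())"
```

```text
time_s: 9.85
position: [0.5607, -0.1357, 0.2045]
ft_force: [0.4, 0.2, 0.1]
the job is handed in; nothing more can be done
None
```

I set the lever to its third click and handed the job in at about 10 s. I pushed its rear face with the outside of the closed fingers in small steps, so the tab was never pinched. Each of the three clicks showed as a push of about 8 N dropping to 0.

**Last checks:**
- **Lever:** the side and wrist cameras both put the tab 46 mm further on than at the start. It started near 5 to 6 mm, so it now sits at about 0.051 to 0.052 m. After the third crest the tab's rear face was 18 mm ahead of the tool point, against about 11 mm in contact, so it jumped about 7 mm into the click.
- **Surroundings:** both shuttlecocks and the scoop look unmoved in the before-and-after side view. The arm partly hides the jar in the last picture, but its visible part is in place, and the fingers stayed well away from it at jar height.
- **Robot:** the fingers are clear, about 0.20 m up, and the wrist force is about 0.

**One disagreement:** the wrist camera read the second click's travel as 15 mm instead of 14 mm. That is within its error, and the force pattern agreed with the given crest spacing.

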